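# Shear the top sample tile off its stack into the corner of a marking jig

## Task

Slide the teal tile sideways off the top of the tile stack onto the marking jig beside it, without picking it up, and press it gently home (about 5 N, for about a second) against the jig's end stop. Then push it across, pressing it just as gently for a moment against the side rail, so that it lies flat and square in the corner touching both bars, and let go. The tiles are brittle, so never press hard on the teal one, and leave the other three tiles stacked where they are and everything else undisturbed.

Things in the scene. Friction and masses are not known exactly. Their poses are not given: they have to be found in the camera images.
- top_tile_centre (a point): top, teal tile of a stack of four standing on the table (24 mm high): glazed tile 100 x 100 x 6 mm, about 140 g, loose; the point is its centre (half-way up); x and y axes parallel to its edges, z up. Slides on the others and on the jig with dry friction of about 1 N. Too wide to grip; push its edge with the fingertips, touching only the top 6 mm of the stack. The stack may stand a few degrees turned and some mm off the jig's axis; its tiles are squared only to 1 or 2 mm
- tile_2_centre (a point): second tile from the top, orange-ochre: glazed tile 100 x 100 x 6 mm, about 140 g, loose; the point is its centre (half-way up); x and y axes parallel to its edges, z up. White edge, glaze on top only. To stay
- tile_3_centre (a point): third tile, dark blue: glazed tile 100 x 100 x 6 mm, about 140 g, loose; the point is its centre (half-way up); x and y axes parallel to its edges, z up. White edge, glaze on top only. To stay
- tile_4_centre (a point): bottom tile, cream: glazed tile 100 x 100 x 6 mm, about 140 g, loose; the point is its centre (half-way up); x and y axes parallel to its edges, z up. It lies on the table. White edge, glaze on top only. To stay
- jig: marking jig, fixed: silvery plate 150 x 150 mm, 16.5 mm high (1.5 mm lower than the underside of the top tile on the stack), 5 to 20 mm from the stack. Origin at the centre of its underside, on the table; x points from the stack to the end stop (the way the tile slides in), y to the side rail, z up. Its sides towards the stack (-x) and opposite the rail (-y) are open
- end_stop: dark steel bar across the +x end of the jig, fixed and rigid, 80 mm long (y), 12 mm thick, 10 mm high over the plate; its setting varies. Origin at the middle of its working face (the face towards the stack) at the plate's surface; axes parallel to the jig's. The seated tile's centre is 50 mm on -x from this face. To be felt
- side_rail: dark steel bar with scale marks along the +y side of the jig, fixed and rigid, 80 mm long (x), 12 mm thick, 10 mm high over the plate; its setting varies. Origin at the middle of its working face (facing -y) at the plate's surface; axes parallel to the jig's. The seated tile's centre is 50 mm on -y from this face. To be felt
- carton: red and white striped small carton 65x67x71, loose, bystander; origin at the centre of its underside
- blue_marker: white marker pen with blue cap, 124 long, 12 thick, loose, bystander; origin at the centre of its underside
- black_marker: white marker pen with black cap, 124 long, 12 thick, loose, bystander; origin at the centre of its underside
- red_screwdriver: red-handled screwdriver 191 long, 29 thick, loose, bystander; origin at the centre of its underside

How it is judged (in metres and radians):
On the way, in this order (a step that is already met when the one before it is completed fails the run):
1. the teal tile lies on the jig, off the stack, and is pressed against the end stop with more than 1 N (x of top_tile_centre in the frame of end_stop above -0.0525 m and z of top_tile_centre in the frame of jig below 0.0215 m and contact force between top_tile and end_stop above 1 N), for 0.3 s.
2. the teal tile is pressed against the side rail with more than 1 N (y of top_tile_centre in the frame of side_rail above -0.0525 m and contact force between top_tile and side_rail above 1 N), for 0.3 s.
At the end, for the whole second after the job is handed in: The teal tile lies flat on the jig, square to it within 0.04 rad, within 2.5 mm of both the end stop and the side rail, at rest and released; the other three tiles are within 6 mm of where they stood (x of top_tile_centre in the frame of end_stop above -0.0525 m and y of top_tile_centre in the frame of side_rail above -0.0525 m and z of top_tile_centre in the frame of jig between 0.0175 and 0.0215 m and angle between top_tile_centre's own z axis and vertical below 0.04 rad and angle between the x axis of top_tile_centre and the x axis of jig, either way round below 0.04 rad and linear speed of top_tile below 0.01 m/s and distance of each of tile_2_centre, tile_3_centre, tile_4_centre from where it was at the start of the episode below 0.006 m); the robot touches nothing.
It fails at once if a tile of the rest of the stack is shifted by more than 6 mm (distance of any of tile_2_centre, tile_3_centre, tile_4_centre from where it was at the start of the episode above 0.006 m).
It fails at once if the teal tile is pressed against the end stop, side rail or jig with more than 15 N (contact force between top_tile and end_stop above 15 N or contact force between top_tile and side_rail above 15 N or contact force between top_tile and jig above 15 N).
It fails at once if the robot presses on the teal tile with more than 18 N (contact force between any of the arm, the fingers and top_tile above 18 N).
It fails at once if the teal tile is picked up (more than 10 mm above its place on the stack) or stood up on edge (z of top_tile_centre in the frame of jig above 0.031 m or angle between top_tile_centre's own z axis and vertical above 0.25 rad).
It fails at once if a bystander is shifted by more than 15 mm (distance of any of carton, blue_marker, black_marker, red_screwdriver from where it was at the start of the episode above 0.015 m).
It also fails if it takes over 64 s, if anything falls off the work surface, if the arm or the gripper's body presses on something with over 40 N, if the wrist force passes 120 N, or if a joint passes its speed limit or range.

## Robot

A 7-joint arm with a two-finger parallel gripper is mounted at the origin on a cart in front of the work surface, level with it; the furniture and walls round the work are solid. World frame = base frame: x ahead of the robot, y to its left, z up, the work surface at z = 0. Lengths are in mm, angles in degrees, forces in N, time in s.
With the tool pointing down it reaches from about 425 to 950 mm from the base axis. Payload 4.7 kg.
Tool frame: the origin (TCP) lies midway between the tips of the shut fingers; the grasp point (between the pads) lies 19 mm behind it; z points along the fingers, y is the direction in which the jaws open and shut (so a half turn about z gives the same grasp; the last joint's range is limited). The gripper opens to 87 mm and grips with 3 to 60 N. Pads are 19 mm wide; open, the fingers measure 117 mm over their backs; the gripper's body (75 mm by 190 mm) begins 51 mm behind the grasp point.
Start: joints at [-66.056, 26.849, -2.785, 87.806, 1.381, 65.374, -4.715], TCP at [291.619, 608.775, 222.573] pointing down, gripper open.
Joint ranges: [-148.3, 148.3], [-19.14, 114.17], [-79.39, 73.82], [5.75, 140.21], [-59.74, 239.74], [12.07, 113.84], [-152.46, 152.46]. Speed limits (degrees/s): [147.25, 147.25, 180, 180, 180, 180, 180].

## Interface

Orientations are given as [roll, pitch, yaw] about the fixed x, y, z axes, in that order (R = Rz(yaw) Ry(pitch) Rx(roll)).
In Python, from workcell import manip, jaws, planner, viewer, workorder, read_time_s, read_joint_positions, read_qd, read_joint_torque, read_ee_pos, read_tool_rot, read_wrist_force, read_torque, read_opening gives the robot as it stands. The module is installed in compiled form; this text tells all that it offers. Calls block until the motion is done:
- manip.movep(position, orientation): joint-space move of the TCP to a pose.
- manip.move_straight(position, frame=None, rate=150, contact_N=None): straight line of the TCP; frame=None keeps the orientation; rate is the mean speed in mm/s. With contact_N (N) it stops when the force on the tool has changed by that much, and returns True; else False.
- manip.movej(angles): joint-space move.
- jaws.gripper_to(opening): opening from 0.0 (shut) to 1.0 (fully open); the grip force is fixed at half the most; returns when the fingers have stopped.
- manip.dwell(seconds).
- planner.solve_ik(position, orientation): joint angles nearest the present ones, or None.
- viewer.get_image(name): name is "side" or "top"; returns the picture (384x512x3 uint8, red, green, blue); there is no depth.
- viewer.camera_model(name): a dict with "camera_matrix" (3x3 intrinsics, pixels), "dist_coeffs" ([k1, k2, p1, p2, k3] as OpenCV has them; the pictures are not rectified), "camera_from_world" (4x4, takes a point from world to camera coordinates). Camera axes: x right, y down, z forward; pixel columns grow to the right and rows downward; lengths in mm; the calibration is good to about 2 mm. A picture is of the moment at which its call begins. camera_model takes no time and is no camera call.
A pose or a line that the arm cannot do raises manip.MotionError and nothing moves.
- workorder.job_done(): hands the job in, once; it reports no verdict.
Trained networks look in the newest picture that a camera, given by its name, has taken for a name from the list of things; names that differ only in an ending like _2 or _b are one class to them, and where a whole thing is asked for, a point or a joint stands for the part that bears it (a point fixed in the world has none). Each returns a list of dicts, best first, with "p" (0 to 1); they miss things now and then, are a little off and sometimes report something else, mostly with a low value. They report only what shows in the picture. A call takes as long as a camera call.
- viewer.spot_in(camera, label): "centre" ([x, y, z] in mm, in world coordinates, good to about 4 mm: the middle of the surface that is visible of it).
- viewer.spot_point(camera, label): "centre" ([x, y, z] in mm, in world coordinates, good to about 4 mm: a listed point, or the origin of a listed thing).
Readings, each from a call of its own:
- read_time_s(): time.
- read_joint_positions(): joint angles.
- read_qd(): joint speeds.
- read_joint_torque(): joint torques, N m.
- read_ee_pos(): TCP position.
- read_tool_rot(): TCP orientation.
- read_wrist_force(): force on the tool from outside, world axes, zero at the start.
- read_torque(): the same for the moment, N m.
- read_opening(): opening from 0.0 (shut) to 1.0 (fully open).
Only numpy, scipy, OpenCV 4.12 (cv2) and the standard library are available. Lean on these libraries where they do the work, as an engineer would, in place of code of your own. Each camera call takes 0.05 s, during which the arm holds its last target.

## Working session

There is one attempt and no reset: what is moved stays moved. The work goes in short steps, each a Python script; the robot and the scene stay as the last script left them, time stands still between calls to the robot, and variables do not carry over. Pictures are saved under pics/ and viewed, and the job is handed in when it is done.

```bash
ls; mkdir -p pics; python3 - <<'E'
from workcell import *
import cv2,numpy as np
print(read_time_s(), read_ee_pos(), read_tool_rot(), read_opening(), read_wrist_force())
for n in ("top","side"):
    im=viewer.get_image(n); cv2.imwrite(f"pics/{n}0.png",im[:,:,::-1])
    m=viewer.camera_model(n); print(n,m)
    for l in ["top_tile_centre","tile_2_centre","jig","end_stop","side_rail","carton","blue_marker","black_marker","red_screwdriver"]:
        r=viewer.spot_point(n,l); print(l,[(np.round(d["centre"],1).tolist(),round(d["p"],2)) for d in r[:2]])
print(read_time_s())
E
```

```text
pics
0.0 [291.38098411 608.21230497 221.48841208] [-1.79888837e+02  4.11319415e-03  1.54401475e+02] 1.0025242012068083 [0.02804743 0.29417491 0.1511185 ]
top {'camera_matrix': array([[423.84907931,   0.        , 249.2122437 ],
       [  0.        , 423.84907931, 186.24449579],
       [  0.        ,   0.        ,   1.        ]]), 'dist_coeffs': array([0.0045312, 0.       , 0.       , 0.       , 0.       ]), 'camera_from_world': array([[-2.35672555e-02, -9.99635875e-01,  1.31415791e-02,
         5.96345551e+01],
       [-9.96381176e-01,  2.24126636e-02, -8.19891705e-02,
         5.39498589e+02],
       [ 8.16647785e-02, -1.50262818e-02, -9.96546574e-01,
         1.47557256e+03],
       [ 0.00000000e+00,  0.00000000e+00,  0.00000000e+00,
         1.00000000e+00]])}
top_tile_centre [([569.0, 352.0, 23.3], 0.83), ([674.4, 10.8, -0.3], 0.39)]
tile_2_centre []
jig [([550.5, 212.1, -0.3], 0.7)]
end_stop [([545.2, 154.1, 18.1], 0.56), ([553.1, 214.9, -1.6], 0.22)]
side_rail [([598.8, 198.3, 17.0], 0.47)]
carton [([673.6, 10.1, -0.9], 0.58)]
blue_marker [([601.2, 198.2, 16.4], 0.68), ([718.2, 
[... 368 characters left out ...]
     ]), 'camera_from_world': array([[-9.79911401e-01, -1.99432556e-01, -5.49104306e-04,
         5.41820304e+02],
       [-9.71919026e-02,  4.79952803e-01, -8.71893939e-01,
         5.17527879e+01],
       [ 1.74147581e-01, -8.54325443e-01, -4.89694453e-01,
         1.45426425e+03],
       [ 0.00000000e+00,  0.00000000e+00,  0.00000000e+00,
         1.00000000e+00]])}
top_tile_centre [([566.4, 351.6, 23.5], 0.75)]
tile_2_centre []
jig [([551.9, 217.4, -3.9], 0.87)]
end_stop []
side_rail [([605.4, 202.3, 16.4], 0.64)]
carton []
blue_marker [([715.2, 150.2, -1.1], 0.65)]
black_marker [([387.7, 403.9, 2.2], 0.71)]
red_screwdriver [([435.9, -273.7, 2.8], 0.43), ([387.3, 401.1, -0.3], 0.28)]
1.0
```

View pics/top0.png

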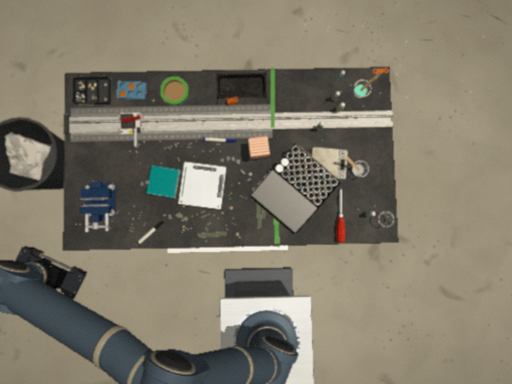

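View pics/side0.png

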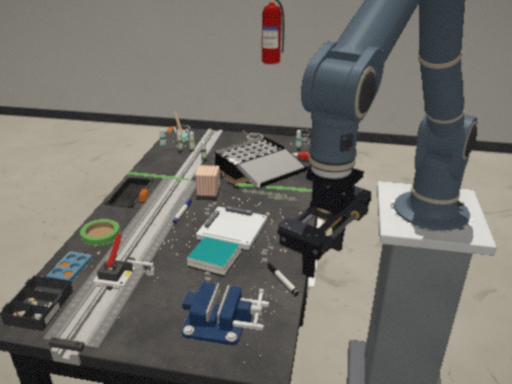

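```bash
python3 - <<'E'
import cv2
a=cv2.imread("pics/top0.png")[130:270,80:300]; cv2.imwrite("pics/top0z.png",cv2.resize(a,None,fx=3.6,fy=3.6,interpolation=cv2.INTER_CUBIC))
a=cv2.imread("pics/side0.png")[130:290,170:390]; cv2.imwrite("pics/side0z.png",cv2.resize(a,None,fx=3.6,fy=3.6,interpolation=cv2.INTER_CUBIC))
E
```

```text
(no output)
```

View pics/top0z.png

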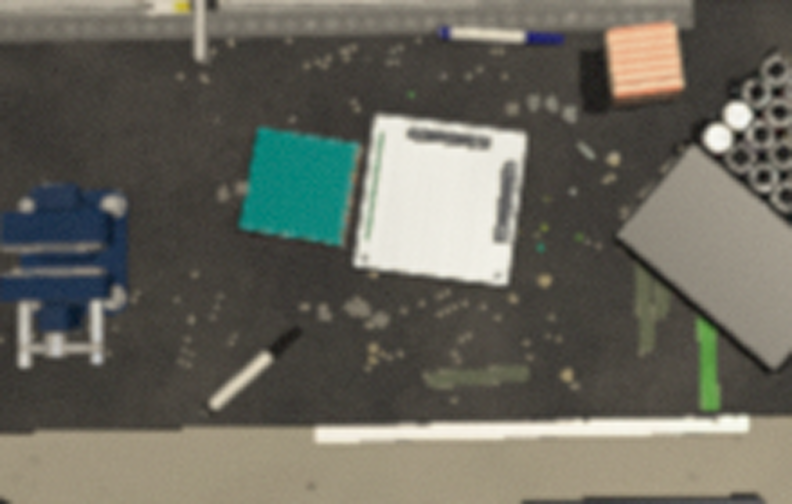

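View pics/side0z.png

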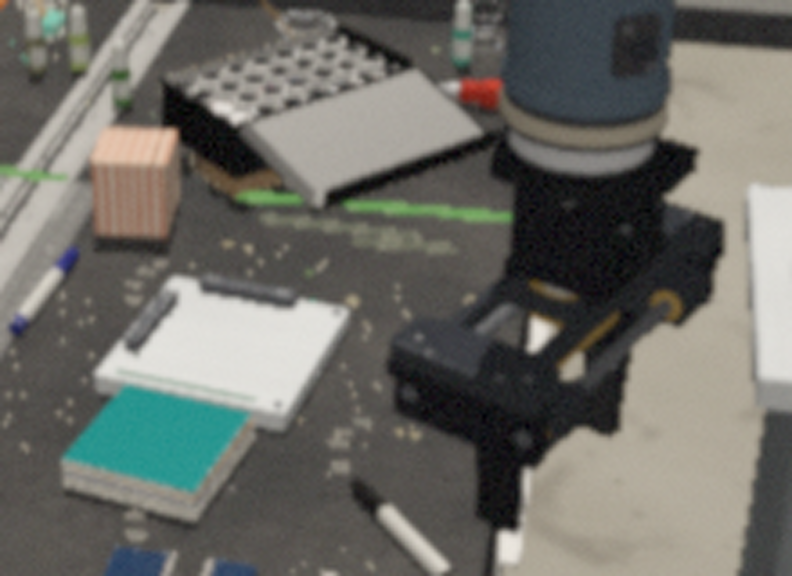

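The top view shows the teal tile at about px (163,181) and the jig at (203,185). The end stop is the dark bar at right (221,186) and the side rail the one at top (204,168). The slide runs along about world -y and the rail lies towards +x. Next I measure the edges precisely.

```bash
cat > meas.py <<'E'
from workcell import *
import cv2,numpy as np
def back(n,px,z):
    m=viewer.camera_model(n); K=m["camera_matrix"]; T=m["camera_from_world"]
    u=cv2.undistortPoints(np.array(px,float).reshape(-1,1,2),K,m["dist_coeffs"]).reshape(-1,2)
    R=T[:3,:3]; c=-R.T@T[:3,3]; d=np.c_[u,np.ones(len(u))]@R
    return c+d*((z-c[2])/d[:,2])[:,None]
def proj(n,P):
    m=viewer.camera_model(n); T=m["camera_from_world"]
    return cv2.projectPoints(np.array(P,float).reshape(-1,1,3),cv2.Rodrigues(T[:3,:3])[0],T[:3,3],m["camera_matrix"],m["dist_coeffs"])[0].reshape(-1,2)
def rect_world(n,mask,z):
    c=max(cv2.findContours(mask.astype(np.uint8),cv2.RETR_EXTERNAL,cv2.CHAIN_APPROX_NONE)[0],key=cv2.contourArea)
    w=back(n,c.reshape(-1,2),z)[:,:2].astype(np.float32)
    (cx,cy),(a,b),th=cv2.minAreaRect(w)
    return (cx,cy),(a,b),th
def teal(im):
    h=cv2.cvtColor(im,cv2.COLOR_RGB2HSV); return (abs(h[...,0].astype(int)-87)<10)&(h[...,1]>120)&(h[...,2]>50)
E
python3 - <<'E'
from meas import *
for n,box in (("top",(150,215,130,245)),("side",(195,285,175,290))):
    im=cv2.imread(f"pics/{n}0.png")[:,:,::-1].copy()
    r0,r1,c0,c1=box; b=np.zeros(im.shape[:2],bool); b[r0:r1,c0:c1]=1
    t=teal(im)&b
    print(n,"teal",rect_world(n,t,24))
    h=cv2.cvtColor(im,cv2.COLOR_RGB2HSV)
    w=(im.min(2)>130)&(h[...,1]<40)&b
    if n=="side":
        w&=~(cv2.dilate(t.astype(np.uint8),np.ones((3,3)))>0)
    w=cv2.morphologyEx(w.astype(np.uint8),cv2.MORPH_OPEN,np.ones((3,3)))
    print("jig",rect_world(n,w,16.5))
    d=(im.max(2)<110)&b
    k=cv2.erode(cv2.fillConvexPoly(np.zeros_like(w),cv2.convexHull(max(cv2.findContours(w,0,1)[0],key=cv2.contourArea)),1),np.ones((5,5)))
    N,L,S,C=cv2.connectedComponentsWithStats((d&(k>0)).astype(np.uint8))
    for i in range(1,N):
        if S[i,4]>12: print("bar",S[i].tolist(),C[i],rect_world(n,L==i,26.5))
E
```

```text
top teal ((566.0068359375, 353.7464904785156), (98.88582611083984, 100.95191192626953), 79.0353775024414)
jig ((550.1433715820312, 214.4403839111328), (152.4364013671875, 152.365234375), 81.57102966308594)
bar [198, 167, 13, 3, 21] [204.19047619 167.95238095] ((608.7278442382812, 205.22955322265625), (42.89124298095703, 4.843421936035156), 81.56914520263672)
bar [219, 179, 3, 13, 22] [219.86363636 184.63636364] ((547.189453125, 150.67762756347656), (5.47340726852417, 42.91873550415039), 80.86734008789062)
side teal ((565.3925170898438, 355.2254638671875), (94.16000366210938, 97.30119323730469), 79.76031494140625)
jig ((548.498291015625, 224.20191955566406), (169.79354858398438, 153.88662719726562), 81.22019958496094)
bar [205, 213, 13, 14, 34] [210.82352941 220.76470588] ((602.9136352539062, 220.68023681640625), (70.9134292602539, 9.718116760253906), 76.06863403320312)
bar [237, 212, 14, 3, 16] [243.5 213. ] ((526.5368041992188, 170.363525390625), (4.958169460296631, 37.804019927978516), 80.6791000366211)
```

```bash
cat >> meas.py <<'E'
from scipy.optimize import least_squares
def fit_square(n,alpha,z,p0,size,ss=6):
    # sub-pixel fit of a square of given size to a soft mask
    r0,r1,c0,c1=[int(v) for v in roi(n,z,p0,size)]
    A=alpha[r0:r1,c0:c1]
    def model(p):
        a=np.deg2rad(p[2]); h=size/2; ex=np.array([np.cos(a),np.sin(a)]);ey=np.array([-ex[1],ex[0]])
        q=[np.r_[np.array(p[:2])+h*(i*ex+j*ey),z] for i,j in((1,1),(1,-1),(-1,-1),(-1,1))]
        px=(proj(n,q)-[c0,r0]+.5)*ss-.5
        I=np.zeros((A.shape[0]*ss,A.shape[1]*ss),np.uint8)
        cv2.fillConvexPoly(I,np.round(px*256).astype(np.int32),255,cv2.LINE_AA,8)
        I=cv2.resize(I.astype(np.float32)/255,A.shape[::-1],interpolation=cv2.INTER_AREA)
        return cv2.GaussianBlur(I,(0,0),.7)
    f=lambda p:(model(p)-A).ravel()
    s=least_squares(f,p0,diff_step=[2e-3,2e-3,1e-2],x_scale=[1,1,1])
    return s.x, np.sqrt(np.mean(s.fun**2))
def roi(n,z,p0,size):
    h=size*.5
    q=proj(n,[[p0[0]+i*h*1.3,p0[1]+j*h*1.3,z] for i in(-1,1) for j in(-1,1)])
    return q[:,1].min(),q[:,1].max(),q[:,0].min(),q[:,0].max()
def teal_alpha(im):
    f=im.astype(np.float32); s=np.minimum(f[...,1],f[...,2])-f[...,0]; return s
E
python3 - <<'E'
from meas import *
for n in("top","side"):
    im=cv2.imread(f"pics/{n}0.png")[:,:,::-1].copy()
    s=teal_alpha(im); t=teal(im); q=proj(n,[[566,354,24]])[0].astype(int)
    ref=np.median(s[q[1]-5:q[1]+6,q[0]-5:q[0]+6]); 
    print(n,ref,fit_square(n,np.clip(s/ref,0,1),24,[566,354,-100.5],100))
n="top"; im=cv2.imread("pics/top0.png")[:,:,::-1].copy().astype(np.float32)
# unit: bar profiles across jig axes in world at z=26.5
ps=np.deg2rad(-98.4); ex=np.array([np.cos(ps),np.sin(ps)]); ey=np.array([-ex[1],ex[0]]); o=np.array([550.1,214.4])
g=im.mean(2)
for z in(16.5,26.5):
  for name,u,v in(("x",ex,ey),("y",ey,ex)):
    tt=np.arange(40,84,2.); acc=0
    for w in range(-30,31,5):
        q=proj(n,[np.r_[o+t*u+w*v,z] for t in tt]).astype(np.float32)
        acc=acc+cv2.remap(g,q[:,0],q[:,1],cv2.INTER_LINEAR).ravel()/13
    print(z,name,[(int(t),int(a)) for t,a in zip(tt,acc)])
for y in(81.6,-98.4,-8.4,171.6):
    for p in([575,430,60],[560,210,60],[495,210,60]):
        j=planner.solve_ik(p,[180,0,y]); print(y,p,None if j is None else np.round(j,0))
E
```

```text
top 110.0 (array([ 565.73638028,  352.77601877, -100.52573717]), np.float32(0.09355121))
side 103.0 (array([ 565.00075061,  354.45581267, -100.95703653]), np.float32(0.09506062))
16.5 x [(40, 232), (42, 232), (44, 232), (46, 232), (48, 232), (50, 231), (52, 224), (54, 209), (56, 179), (58, 143), (60, 118), (62, 106), (64, 107), (66, 116), (68, 133), (70, 154), (72, 168), (74, 166), (76, 141), (78, 107), (80, 80), (82, 65)]
16.5 y [(40, 231), (42, 231), (44, 232), (46, 232), (48, 231), (50, 224), (52, 203), (54, 171), (56, 141), (58, 117), (60, 106), (62, 107), (64, 123), (66, 152), (68, 184), (70, 205), (72, 202), (74, 174), (76, 136), (78, 98), (80, 74), (82, 63)]
26.5 x [(40, 232), (42, 232), (44, 232), (46, 232), (48, 232), (50, 231), (52, 227), (54, 216), (56, 190), (58, 154), (60, 125), (62, 109), (64, 106), (66, 113), (68, 127), (70, 148), (72, 165), (74, 169), (76, 151), (78, 116), (80, 86), (82, 68)]
26.5 y [(40, 231), (42, 232), (44, 232), (46, 232), (48, 229), (50, 215), (52, 186), (54, 155), (56, 126), (58, 109), (60, 106), (62, 115), (64, 139), (66, 172), (68, 199), (70, 207), (72, 186), (74, 151), (76, 111), (78, 81), (80, 66), (82, 60)]
81.6 [575, 430, 60] [-49.  40.  14.  90. -11.  52. -40.]
81.6 [560, 210, 60] [-38.  31.  19. 108. -14.  43. -20.]
81.6 [495, 210, 60] [-42.  27.  18. 116. -13.  39. -24.]
-98.4 [575, 430, 60] [-26.  41. -22.  88.  18.  54. 118.]
-98.4 [560, 210, 60] [-11.  31. -18. 106.  13.  44. 136.]
-98.4 [495, 210, 60] [-14.  27. -17. 114.  12.  41. 133.]
-8.4 [575, 430, 60] [ -61.   43.   33.   91.  -28.   54. -117.]
-8.4 [560, 210, 60] [ -49.   34.   33.  108.  -25.   45. -100.]
-8.4 [495, 210, 60] [ -53.   29.   33.  116.  -24.   41. -103.]
171.6 [575, 430, 60] [-39.  39.  -2.  89.   2.  52.  40.]
171.6 [560, 210, 60] [-25.  30.   1. 107.  -1.  43.  58.]
171.6 [495, 210, 60] [-28.  26.   1. 115.  -1.  39.  55.]
```

```bash
python3 - <<'E'
from meas import *
print("vise", back("top",[[117,185],[112,228],[80,185]],50).round())
manip.movep([579.3,426.8,80],[180,0,79.3])
jaws.gripper_to(0.5); print("open",read_opening(), read_time_s(), read_wrist_force())
print(read_ee_pos(),read_tool_rot())
manip.move_straight([579.3,426.8,25],rate=80)
print(read_ee_pos(),read_wrist_force())
for i in range(3):
    print([np.round(read_wrist_force(),2).tolist()]); manip.dwell(0.05)
im=viewer.get_image("side"); cv2.imwrite("pics/side1.png",cv2.resize(im[130:310,170:390,::-1],None,fx=3.3,fy=3.3,interpolation=cv2.INTER_CUBIC))
print(read_time_s())
E
```

```text
vise [[553. 504.  50.]
 [406. 520.  50.]
 [556. 631.  50.]]
open 0.49883249109254213 3.3667 [0.497813   0.13588362 0.71195577]
[579.29678409 426.79873483  79.96321401] [-1.79997355e+02 -2.97813988e-04  7.92984572e+01]
[579.71950056 426.97573258  25.34367349] [-0.15238532 -0.40466027  0.61638723]
[[-0.15, -0.4, 0.62]]
[[-0.47, 0.02, -0.45]]
[[0.09, -0.07, 0.66]]
4.4083
```

View pics/side1.png

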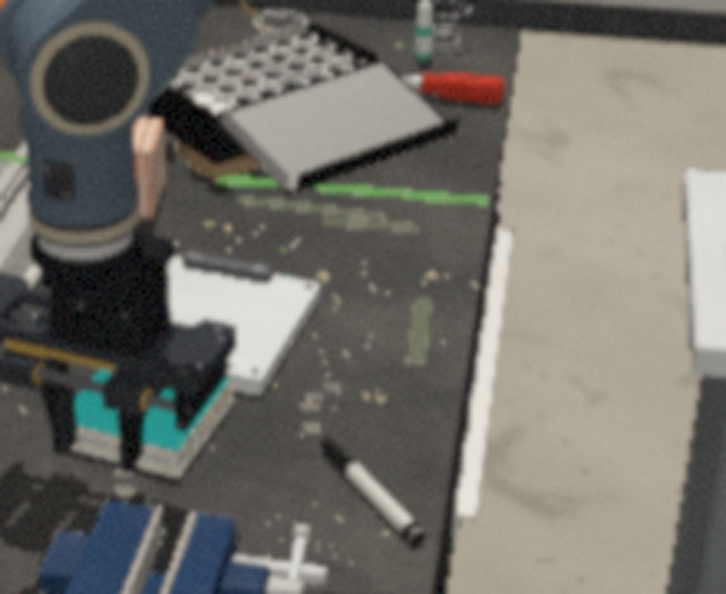

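The fingers hang clear behind the stack at about px (60–130, 440), well away from the vise. Next I touch the table to calibrate the tip height.

```bash
python3 - <<'E'
from meas import *
r=manip.move_straight([579.3,426.8,-15],rate=25,contact_N=3)
zs=[read_ee_pos()[2] for _ in range(8)]
print(r,np.mean(zs),np.round(zs,2),read_wrist_force())
z=np.mean(zs)
manip.move_straight([579.3,426.8,z+20.2],rate=60)
print(np.mean([read_ee_pos() for _ in range(5)],axis=0),read_wrist_force(),read_time_s())
E
```

```text
True 0.530217078210219 [0.53 0.53 0.53 0.53 0.53 0.53 0.53 0.53] [-0.6072626  -1.03532735  4.05722743]
[579.38715422 426.92616807  21.1388643 ] [ 0.69186463 -1.06670633  0.24749492] 5.9
```

```bash
cat >> meas.py <<'E'
ps=np.deg2rad(-98.4); EX=np.array([np.cos(ps),np.sin(ps)]); EY=np.array([-EX[1],EX[0]]); O=np.array([550.1,214.4])
def J(x,y,z): return np.r_[O+x*EX+y*EY,z].tolist()
def inJ(p): d=np.array(p[:2])-O; return np.round([d@EX,d@EY,p[2]],2)
Z=20.3
def fj():
    a=[]
    for _ in range(6): a.append(read_wrist_force()); manip.dwell(0.02)
    f=np.mean(a,axis=0); return np.round([f[:2]@EX,f[:2]@EY,f[2]],2)
def snap(tag):
    for n in("top","side"):
        im=viewer.get_image(n); s=im[130:270,80:300] if n=="top" else im[130:290,170:390]
        cv2.imwrite(f"pics/{n}{tag}.png",cv2.resize(s[:,:,::-1],None,fx=2.5,fy=2.5,interpolation=cv2.INTER_CUBIC))
E
python3 - <<'E'
from meas import *
a=np.deg2rad(-100.7); d=np.array([np.cos(a),np.sin(a)])
print(fj())
t=np.array([565.4,353.6])-d*(59.5-12)
r=manip.move_straight([*t,Z],rate=40,contact_N=7)
print(r,fj(),inJ(read_ee_pos()),read_tool_rot(),read_time_s())
snap("2")
E
```

```text
[0.3  0.39 0.2 ]
False [ 0.43  0.11 -0.27] [-187.65   -3.34   20.35] [-1.79924504e+02  8.15612281e-02  7.93233539e+01] 6.925
```

View pics/side2.png

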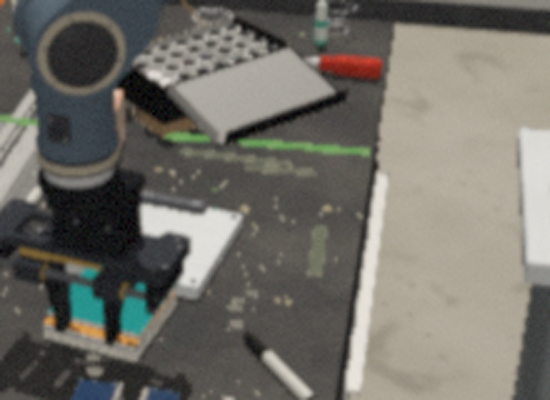

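View pics/top2.png

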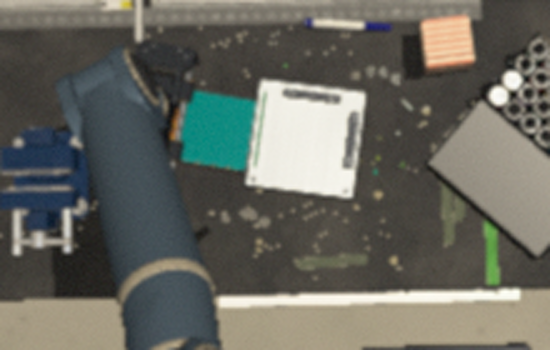

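The side picture shows the orange tile bared under the teal one at about px (80,330), so only the teal tile moved. Now the long slide, turning to the jig's angle on the way.

```bash
python3 - <<'E'
from meas import *
r=manip.move_straight(J(-75,-5,Z),frame=[180,0,81.6],rate=50,contact_N=7)
print(r,fj(),inJ(read_ee_pos()),read_tool_rot(),read_time_s())
snap("3")
im=viewer.get_image("top"); 
s=teal_alpha(im)
try:
    x=fit_square("top",np.clip(s/110,0,1),22.5,[*J(-15,-5,0)[:2],-98.4],100); print(x,inJ([*x[0][:2],0]))
except Exception as e: print(e)
E
```

```text
False [-0.3   0.15 -0.26] [-75.    -5.06  20.23] [-1.79993078e+02  1.11040604e-02  8.16075726e+01] 9.525
(array([548.3441359 , 228.57035744, -99.13190806]), np.float32(0.27669775)) [-13.76  -3.81   0.  ]
```

View pics/side3.png

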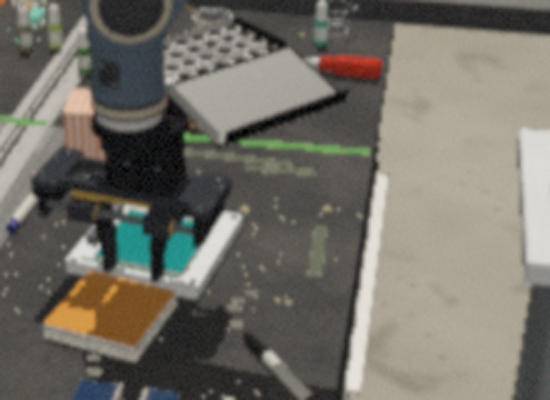

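View pics/top3.png

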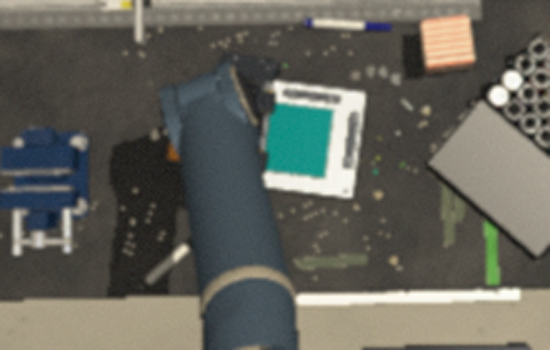

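```bash
python3 - <<'E'
from meas import *
f0=fj()
r=manip.move_straight(J(-42,-5,Z),rate=9,contact_N=4)
print(r,f0,fj(),inJ(read_ee_pos()),read_time_s())
E
```

```text
True [-0.41 -0.44 -1.23] [-0.83  0.16  0.41] [-51.64  -5.31  19.99] 12.35
```

```bash
python3 - <<'E'
from meas import *
print(fj(),inJ(read_ee_pos()))
for x in (-51.3,-51.0,-50.7,-50.4,-50.1,-49.8,-49.5):
    manip.move_straight(J(x,-5.2,Z),rate=3,contact_N=6)
    f=fj(); print(x,f,inJ(read_ee_pos()),round(read_time_s(),2))
    if f[0]<-3.8: break
E
```

```text
[-1.1   0.17  0.43] [-51.63  -5.43  19.8 ]
-51.3 [-1.82 -0.31 -0.67] [-51.55  -5.44  20.19] 12.94
-51.0 [-3.46 -0.55 -0.86] [-51.48  -5.37  20.35] 13.29
-50.7 [-4.65 -0.67 -1.2 ] [-51.41  -5.35  20.4 ] 13.64
```

```bash
python3 - <<'E'
from meas import *
for i in range(4):
    print(fj(),inJ(read_ee_pos()),round(read_time_s(),2)); manip.dwell(0.2)
snap("4")
# back off straight, then up
manip.move_straight(J(-66,-5.2,Z),rate=30)
manip.move_straight(J(-70,-5.2,90),rate=120)
print(fj(),read_time_s())
E
```

```text
[-5.17 -0.95 -0.82] [-51.39  -5.34  20.41] 13.74
[-4.82 -1.3  -0.49] [-51.4   -5.37  20.37] 14.04
[-5.32 -0.99 -0.45] [-51.35  -5.31  20.36] 14.34
[-5.16 -0.99 -0.39] [-51.4   -5.34  20.39] 14.64
[ 0.06 -0.37 -0.03] 16.4333
```

View pics/top4.png

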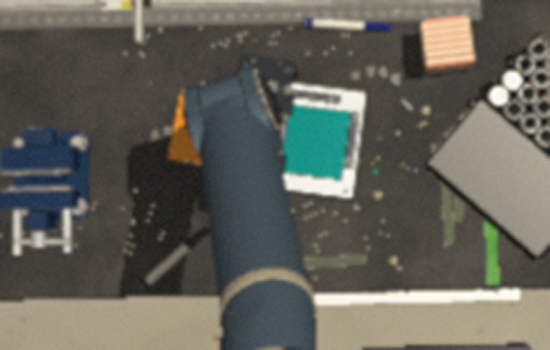

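View pics/side4.png

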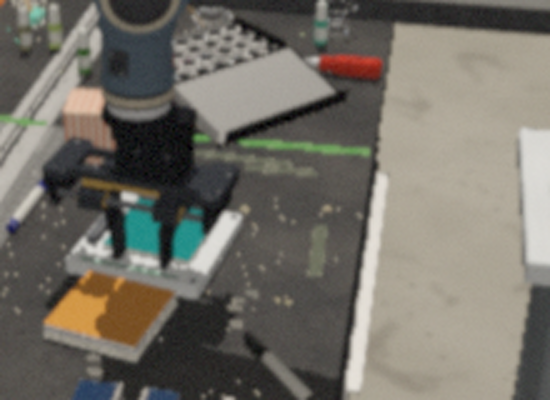

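The tile is against the end stop with about 5 N held for over 1 s, and the stack is unmoved. Now I go round to the open -y side.

```bash
python3 - <<'E'
from meas import *
manip.movep(J(4,-85,90),[180,0,171.6])
im=viewer.get_image("top"); cv2.imwrite("pics/top5.png",im[:,:,::-1])
print(read_opening(),fj())
manip.move_straight(J(4,-85,Z),rate=80)
print(fj(),inJ(read_ee_pos()),read_time_s())
snap("6")
E
```

```text
0.5001692419621444 [ 0.52  0.01 -0.19]
[0.07 0.22 0.22] [  3.7  -84.61  20.86] 18.9333
```

View pics/side6.png

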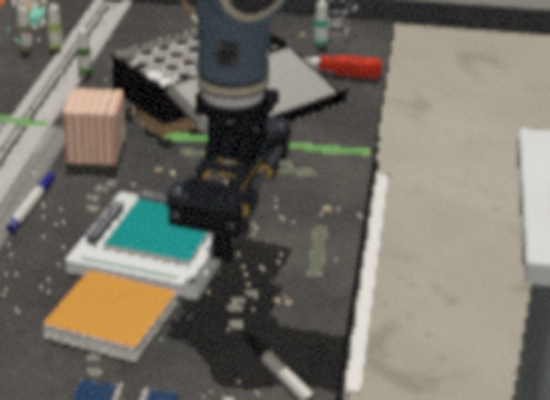

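View pics/top6.png

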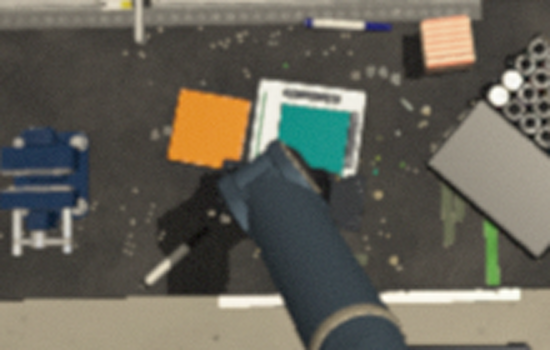

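The tile sits square against the end stop with a gap to the rail, and the tool is on the -y side, clear of it. Now the side push.

```bash
python3 - <<'E'
from meas import *
r=manip.move_straight(J(4,-68,Z),rate=25,contact_N=5); print(r,fj(),inJ(read_ee_pos()))
r=manip.move_straight(J(4,-48,Z),rate=8,contact_N=4); print(r,fj(),inJ(read_ee_pos()),read_time_s())
E
```

```text
False [-0.33 -0.06 -0.14] [  4.   -68.24  20.25]
True [0.14 0.04 0.14] [  4.55 -57.45  19.45] 21.55
```

```bash
python3 - <<'E'
from meas import *
p=inJ(np.mean([ (manip.dwell(0.02),read_ee_pos())[1] for _ in range(4)],axis=0)); print(p)
y0=p[1]
for k in range(1,9):
    y=y0+0.3*k
    manip.move_straight(J(4,y,Z),rate=3,contact_N=6)
    f=fj(); print(round(y,2),f,inJ(read_ee_pos()),round(read_time_s(),2))
    if f[1]<-4.2: break
for i in range(3): print(fj(),inJ(read_ee_pos())); manip.dwell(0.2)
snap("7"); print(read_time_s())
E
```

```text
[  4.61 -57.66  19.36]
-57.36 [0.19 0.04 0.63] [  4.01 -57.37  20.29] 22.29
-57.06 [ 0.13  0.15 -0.3 ] [  4.01 -57.07  20.28] 22.64
-56.76 [-0.14  0.03 -0.19] [  4.01 -56.76  20.29] 22.99
-56.46 [ 0.14 -0.56  0.04] [  4.03 -56.62  20.26] 23.34
-56.16 [-0.54 -1.75  0.97] [  4.01 -56.52  20.24] 23.69
-55.86 [-0.08 -3.67  1.37] [  4.   -56.47  20.2 ] 24.04
-55.56 [ 0.1  -5.14  2.43] [  4.03 -56.37  20.15] 24.39
[-0.5  -5.31  2.39] [  4.03 -56.37  20.17]
[-0.08 -5.26  2.24] [  4.05 -56.39  20.15]
[-0.18 -5.34  1.99] [  4.01 -56.37  20.18]
25.3917
```

View pics/top7.png

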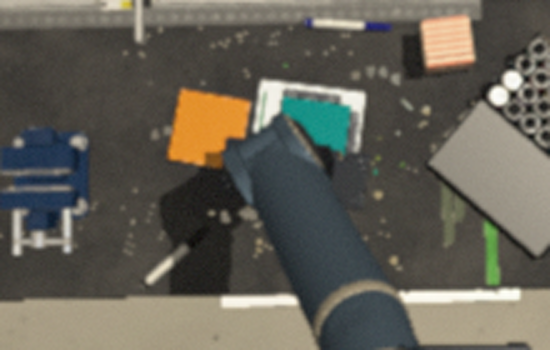

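Pressed at 5.3 N against the rail at y ≈ -56.4, against an expected -56.5. Next I back off, clear the view and check.

```bash
python3 - <<'E'
from meas import *
manip.move_straight(J(4,-75,Z),rate=25)
manip.move_straight(J(4,-90,90),rate=120)
manip.movep([300,500,250],[180,0,154])
print(read_time_s(),read_wrist_force())
for n in("top","side"):
    im=viewer.get_image(n); s=im[150:220,130:240] if n=="top" else im[190:290,180:290]
    cv2.imwrite(f"pics/{n}8.png",cv2.resize(s[:,:,::-1],None,fx=5,fy=5,interpolation=cv2.INTER_CUBIC))
    x=fit_square(n,np.clip(teal_alpha(im)/105,0,1),22.5,[*J(8,3,0)[:2],-98.4],100); print(n,x,inJ([*x[0][:2],0]))
    for l in("tile_2_centre","top_tile_centre"): print(l,[(np.round(d["centre"],1),round(d["p"],2)) for d in viewer.spot_point(n,l)[:2]])
E
```

```text
28.4 [0.68045099 0.22728198 0.46353594]
top (array([554.14673927, 204.23957427, -98.5636682 ]), np.float32(0.14018293)) [9.46 5.49 0.  ]
tile_2_centre [(array([566.4, 351.1,  10.5]), 0.56)]
top_tile_centre [(array([554.3, 205. ,  23.2]), 0.84)]
side (array([552.64209499, 206.9828221 , -98.54404003]), np.float32(0.09498399)) [6.97 3.6  0.  ]
tile_2_centre [(array([564.1, 351.6,  18.5]), 0.67), (array([712.8, 151. ,  -2.2]), 0.32)]
top_tile_centre [(array([556.9, 202.4,  19. ]), 0.67)]
```

View pics/top8.png

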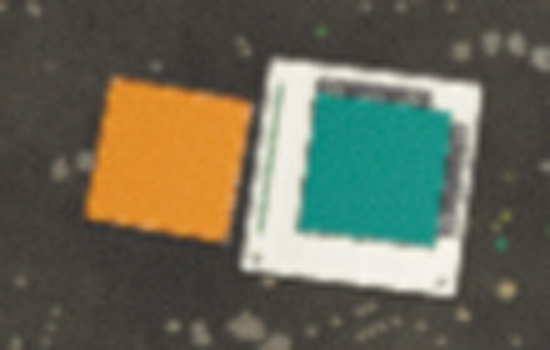

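View pics/side8.png

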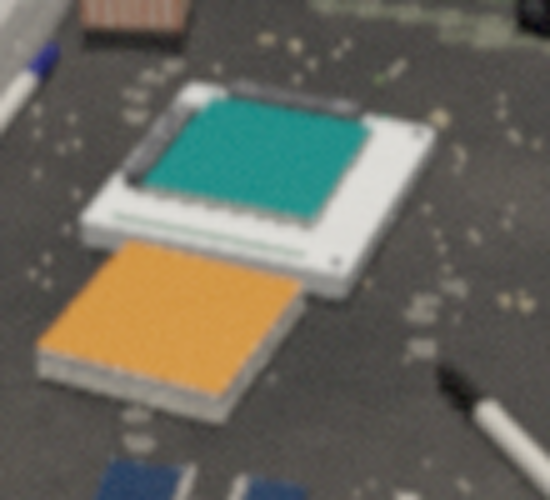

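```bash
python3 -c "
from workcell import *
workorder.job_done(); print(read_time_s())"
```

```text
the job is handed in; nothing more can be done
the job is handed in; nothing more can be done
```

The teal tile now lies flat in the jig's corner against both bars, released. I handed the job in with about 28 s of the 64 s used; no verdict is reported.

- **Slide:** I touched the table to set the fingertip height, then pushed the tile off the stack with two spread fingertips. I turned it from about -100.7° to the jig's -98.4° on the way.
- **End stop:** I raised the press in small steps to about 5 N (5.3 N was the highest reading) and held it for over 1 s. The contact position matched the end stop's place in the images to about 0.2 mm.
- **Side rail:** I pushed the tile across from the open side and held about 5.3 N for nearly 1 s, then backed off and cleared the arm. One slow approach stopped early, about 1 mm short, on a false force reading. I closed the rest in 0.3 mm steps, and the contact position matched the images to about 0.1 mm.

**Last checks**
- **Angle:** both cameras show the tile within about 0.2° of the jig.
- **Gaps:** neither picture shows a gap at either bar.
- **Position:** the two cameras' fits of the tile centre, (9.5, 5.5) and (7.0, 3.6) mm in the jig frame, differ by about 2.5 mm. They lie either side of the felt position in x and up to about 2.5 mm above it in y (7.8, 3.0). The felt contacts are the better evidence.
- **Rest of the stack:** the orange tile is found where the stack stood to within the detector's few millimetres, and the two lower tiles look unmoved.
- **Bystanders:** nothing touched them, and the pictures show no change in the ones in view. I did not measure them again.

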